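# Tuck a flashing strip under a lapped shingle and hold it down

### The arm

A 6-joint arm with a two-finger parallel gripper is mounted at the origin on the work surface. World frame = base frame: x ahead of the robot, y to its left, z up, the work surface at z = 0. Lengths are in m, angles in rad, forces in N, time in s.
With the tool pointing down it reaches from about 0.25 to 0.85 m from the base axis. Payload 12.5 kg.
Tool frame: the origin (TCP) lies midway between the tips of the shut fingers; the grasp point (between the pads) lies 19 mm behind it (r.grip_point_offset is the distance from the TCP to the grasp point, in m); z points along the fingers, y is the line along which they close (so a half turn about z gives the same grasp; the last joint's range is limited). The gripper opens to 93 mm and grips with 3 to 60 N. Pads are 15 mm wide; open, the fingers measure 128 mm over their backs; the gripper's body (75 mm by 188 mm) begins 65 mm behind the grasp point.
Start: joints at [-1.251, 0.351, 1.652, -0, 1.139, -0.085], TCP at [0.217, -0.506, 0.189] pointing down, gripper open.
Joint ranges: [-2.75, 2.75], [-0.79, 2.1], [0.01, 2.65], [-1.57, 4.71], [0.07, 3.14], [-2.87, 2.87]. Speed limits (rad/s): [2.22, 2.22, 2.79, 3.14, 3.14, 3.14].

### API

Orientations are given as a unit quaternion [x, y, z, w].
In Python, from bench import r, cams gives the robot as it stands.
- The arm moves only by the tool play_rows, never from a script. Its argument "commands" is a list of rows, each a list of 3 entries, a list of its own where there are three numbers: the gripper's target within -1 to 1 (shut at 1, half-way at 0, fully open at -1), then the shift along the tool's x, y, z normalised to -1 to 1, where 1 is 0.25 m, then the turn, a rotation vector about the tool's x, y, z normalised to -1 to 1, where 1 is pi rad. A call has 1 to 10 rows; each row is the pose to reach, as a shift and turn from the pose commanded when the call began, along the tool's axes at that moment, turning the shorter way round; what a row does not reach only later rows make up. A row lasts 1/12 s, in which the tool goes at most 41.7 mm and 7.16 degrees, less where a joint would pass 70% of its speed; a pose out of reach is approached as far as the arm can. A call with a number of a shift or a turn outside -1 to 1 is refused whole. A call with a gripper value outside its range is refused whole. The fingers move at their own pace and stop on an object; "grip_force" is the grip in N (left out, the last holds). Time passes only in rows, so rows that repeat a pose let the fingers close. It gives the time, the measured TCP pose, the force, the opening and the grip force at its end, in the units of the state.
- r.observe(): the state, without advancing time (a new reading comes with each control period).
- cams.snapshot(name): name is "scene" or "side" or "wrist"; returns a dict with "frame" (480x640x3 uint8, red, green, blue), "z_map" (480x640 float32, m along the optical axis (not along the pixel's ray), 0 where there is no reading), "mtx" (3x3 intrinsics, pixels), "k1" (the pictures are not rectified: a ray, as slopes to the right and down, at radius r is drawn at 1 + k1 r^2 times it, then the intrinsics apply), "R" (3x3) and "t" (3): a world point X has camera coordinates R X + t. Camera axes: x right, y down, z forward; pixel columns grow to the right and rows downward; lengths in m; the calibration is good to about 2 mm. A picture is of the moment at which its call begins.
- r.job_done(): hands the job in; it is judged then, once.
The state is a dict: "time_s": time; "qpos": joint angles; "joint_vel": joint speeds; "joint_efforts": joint torques, N m; "tool_pos": TCP position; "ee_rot": TCP orientation; "wrist_force": force on the tool from outside, world axes, zero at the start; "torque": the same for the moment, N m; "opening": finger opening in m; "grasp_force": force on a finger pad.
Only numpy, scipy, OpenCV 4.12 (cv2) and the standard library are available. Lean on these libraries where they do the work, as an engineer would, in place of code of your own. Each camera call takes 0.05 s, during which the arm holds its last target. There are 200 camera calls.

### The job

Clear the wood offcut off the small roof panel and lay it in the open tray, letting go of it. Then take the metal flashing by its standing seam and slide its wide flange about 30 mm under the free edge of the lapped shingle, centred and square to it, without lifting the shingle. Finish while still holding the flashing pressed flat on the roof board with a push of about 10 to 20 N, shingle lying down, and leave the jar, mug and tape measure where they are.

Things in the scene. Friction and masses are not known exactly. Their poses are not given: they have to be found in the camera images.
- butt (a point): point on the roof board's top face (18 mm above the bench), directly below the middle of the shingle's free edge; centre of the board. x: level, square to the free edge, towards the shingled half (the way the flashing goes in); y along the free edge; z up. The slot between board and shingle is 10 mm high and open from x = 0 to a batten at x = 100 mm
- shingle (a joint): lift of the shingle about its nailed far edge (130 mm from its free edge), rad: 0 lying down, grows as the free edge is raised; a light spring keeps it down (about 3 N at the free edge lifts it)
- seam (a point): centre of the standing seam of the loose aluminium flashing, 19 mm above its underside; z up. The seam is the grip: an upright wall 8 mm thick (x), 120 mm long (y), its top 35 mm above the underside. The wide flange points to +x, its leading edge 80 mm from the seam's centre plane; the short flange 20 mm to -x
- edge (a point): midpoint of the leading edge of the flashing's wide flange, at its underside (80 mm along +x from below the seam); axes as the seam's
- offcut_mid (a point): centre of the wood offcut, a loose block 30 mm (x) x 110 mm (y) x 38 mm high, lying on the bare half of the roof board in the flashing's way (it starts with this point 19 mm above the board)
- tray_in (a point): centre of the inner floor of the open grey tray, 5 mm above the bench; tray 180 mm (x) x 150 mm (y) x 30 mm high, walls and floor 5 mm, fixed on the bench on the other side of the panel from the flashing; x, y along its sides
- roof: the roof panel, lying flat and fixed on the bench; origin 18 mm below point butt, same axes. Plywood board 300 (x) x 260 (y) x 18 mm; bare half x -150 to 0. Brown wood shingle, 240 mm (y), 8 mm thick, over x 0 to 130, underside 10 mm above the board; an upper shingle course on its far part (x 80 to 150, top 27 mm above the board)
- flashing: the flashing: flat sheet 100 (x) x 120 (y) x 4 mm with the seam across it, 0.13 to 0.25 kg, starting flat on the bench on one side of the roof panel; origin at its underside, directly below the seam's centre (19 mm under point seam), same axes
- offcut: the offcut; origin at the centre of its underside, 19 mm below point offcut_mid
- jar: closed glass screw-top jar, 60 mm across, 75 mm high, stands on the bench beyond the left side of the panel; not part of the job; origin at its underside
- mug: white mug, 76 mm across, 85 mm high, stands on the bench beyond the right side of the panel; not part of the job; origin at its underside
- tape: black tape measure, 50 x 60 x 32 mm, lies on top of the upper shingle course at the panel's far edge; not part of the job; origin at its underside

How it is judged:
By the outcome, as a careful person would: the job done as asked, in the order asked, and still so for the second after the job is handed in, while the arm keeps its last pose, push and grip.
It also fails if it takes over 64 s, if anything falls off the work surface, if the arm or the gripper's body presses on something with over 40 N, if the wrist force passes 120 N, or if a joint passes its speed limit or range.

## Working session

There is one attempt and no reset: what is moved stays moved. The work goes in short steps, Python scripts to look and compute and a tool call to move; the robot and the scene stay as the last step left them, time stands still between calls to the robot, and variables do not carry over. Pictures are saved under pics/ and viewed, at most 12 in all, crops included, and the job is handed in when it is done.

Besides the shell and the picture viewer there is one more tool, called after ">>>" by a JSON object that holds its "name" and its "arguments". play_rows: Moves the arm, as the interface text tells. Its arguments: {"type":"object","properties":{"commands":{"type":"array"},"grip_force":{"type":"number"}},"required":["commands"]}

```bash
mkdir -p pics; ls
cat > h.py <<'E'
import numpy as np, cv2
from bench import r, cams
def snap(n,f=None):
    s=cams.snapshot(n)
    if f: cv2.imwrite('pics/'+f,s['frame'][:,:,::-1])
    np.savez('/tmp/'+n+'.npz',**s); return s
def world(s,u,v,d=None,z=None):
    K,k1=np.array(s['mtx']),float(s['k1'])
    a=np.array([(u-K[0,2])/K[0,0],(v-K[1,2])/K[1,1]]); b=a.copy()
    for _ in range(20): b=a/(1+k1*(b@b))
    ray=np.array([b[0],b[1],1.]); R,t=np.array(s['R']),np.array(s['t'])
    o=-R.T@t; w=R.T@ray
    if z is not None: return o+w*(z-o[2])/w[2]
    if d is None:
        p=s['z_map'][int(v)-1:int(v)+2,int(u)-1:int(u)+2]; d=np.median(p[p>0])
    return o+w*d
E
python3 - <<'E'
from h import *
s=snap('scene','scene1.png'); snap('side','side1.png')
o=r.observe(); print(o)
for n in('scene',): print(s['R'],s['t'],s['mtx'],s['k1'])
E
```

```text
pics
{'time_s': 0.1, 'qpos': array([-1.25060716e+00,  3.51187413e-01,  1.65233798e+00, -3.37260606e-06,
        1.13908177e+00, -8.46231388e-02]), 'joint_vel': array([ 3.08405731e-05, -1.39899718e-03, -6.44432397e-04,  2.08062257e-03,
        6.45570682e-04,  1.30405536e-04]), 'joint_efforts': array([-8.49400731e-04, -4.98029566e+01, -2.85705471e+01,  6.99342205e-02,
        2.38386600e-02, -4.70605835e-05]), 'tool_pos': array([ 0.21652334, -0.50523158,  0.18806091]), 'ee_rot': array([ 9.79585444e-01,  2.01027611e-01, -6.11285348e-05, -5.03560085e-04]), 'wrist_force': array([-0.08564032,  0.78403025,  0.08356871]), 'torque': array([-0.02775041,  0.02101065,  0.00661792]), 'grasp_force': 0.0, 'opening': 0.09273217788803152}
[[-0.87798803  0.47867517  0.00266533]
 [ 0.31589054  0.5835733  -0.74810117]
 [-0.35965287 -0.65598192 -0.66357933]] [ 0.54792173 -0.13400076  1.17387636] [[454.28429263   0.         325.18803967]
 [  0.         454.28429263 239.87844176]
 [  0.           0.           1.        ]] -0.06446642687754299
```

View pics/scene1.png

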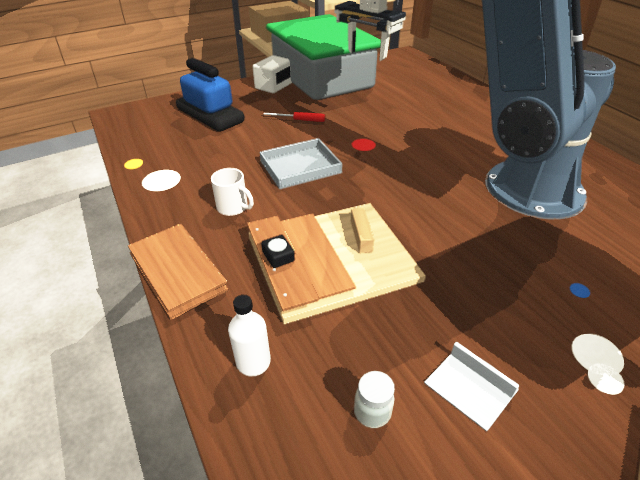

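View pics/side1.png

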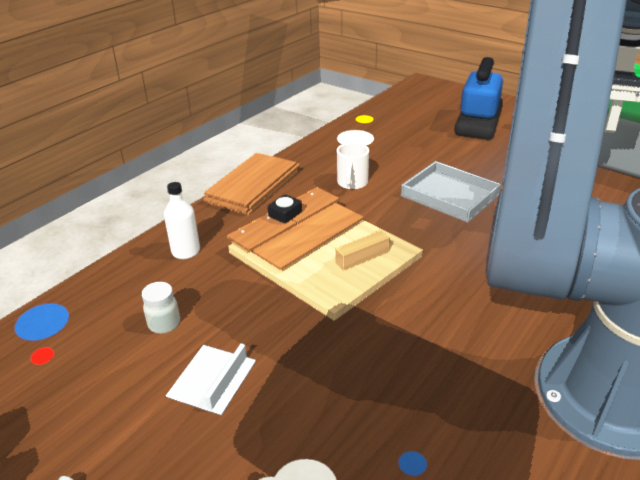

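Scene view: the flashing is at (470,385), the offcut on the bare half at (360,230), the shingle's free edge runs from (316,214) to (354,290), and the tray is at (300,162). I'll measure these from depth, with crops for the edges.

```bash
cat >> h.py <<'E'
def cloud(s):
    K,k1=np.array(s['mtx']),float(s['k1']); v,u=np.mgrid[0:480,0:640]
    a=np.stack([(u-K[0,2])/K[0,0],(v-K[1,2])/K[1,1]],-1); b=a.copy()
    for _ in range(20): b=a/(1+k1*(b**2).sum(-1,keepdims=True))
    d=s['z_map'][...,None]; P=np.concatenate([b*d,d],-1)
    return (P-np.array(s['t']))@np.array(s['R'])
def rect(C,box,z0,z1):
    u0,v0,u1,v1=box; P=C[v0:v1,u0:u1].reshape(-1,3); P=P[(P[:,2]>z0)&(P[:,2]<z1)]
    (c,sz,a)=cv2.minAreaRect((P[:,:2]*1000).astype(np.float32))
    return len(P),np.round(c,1),np.round(sz,1),round(a,2),round(float(np.median(P[:,2])),4)
E
python3 - <<'E'
from h import *
s=dict(np.load('/tmp/scene.npz'));q=dict(np.load('/tmp/side.npz'))
C=cloud(s);D=cloud(q)
B={'board':((240,195,430,325),(225,185,425,315),.014,.021),'offc':((335,200,385,260),(330,228,395,272),.052,.06),'bare+shing':((240,195,430,325),(225,185,425,315),.033,.039),
'upper':((240,195,430,325),(225,185,425,315),.042,.05),
'seam':((420,340,525,430),(160,340,262,415),.028,.04),'flash':((420,340,525,430),(160,340,262,415),.0025,.04),'tray':((255,135,345,190),(398,160,503,220),.024,.034),
'jar':((350,368,400,430),(140,280,185,335),.065,.08),'mug':((205,165,256,217),(333,125,372,190),.078,.09)}
for k,(a,b,z0,z1) in B.items():
    for n,c,x in(('scene',C,a),('side',D,b)):
        try: print(k,n,rect(c,x,z0,z1))
        except Exception as e: print(k,n,e)
a=cv2.resize(s['frame'][200:320,240:430,::-1],None,fx=4,fy=4,interpolation=cv2.INTER_CUBIC)
cv2.imwrite('pics/c1.png',a)
f=lambda i,x,y:cv2.resize(i['frame'][y:y+100,x:x+130,::-1],None,fx=3,fy=3,interpolation=cv2.INTER_CUBIC)
cv2.imwrite('pics/c2.png',np.vstack([np.hstack([f(s,410,335),f(q,150,330)]),np.hstack([f(s,240,115),f(q,320,210)])]))
E
```

```text
board scene (3384, array([587.7, -78.6]), array([378.8, 301. ]), 82.56, 0.02)
board side (6026, array([ 659.4, -123.2]), array([455.4, 449.3]), 82.83, 0.0182)
offc scene (446, array([514.2, -36.4]), array([110.6,  30.7]), 68.91, 0.0585)
offc side (586, array([517.2, -35.8]), array([112.8,  34.8]), 68.13, 0.0563)
bare+shing scene (2139, array([621.9, -84.4]), array([373.9, 230.3]), 82.46, 0.038)
bare+shing side (2912, array([688.1, -57.1]), array([313.2, 349.5]), 46.79, 0.0364)
upper scene (2558, array([623.7, -78.5]), array([369.8, 229.6]), 82.75, 0.0474)
upper side (2067, array([621.7, -22.7]), array([264.7, 258.8]), 82.0, 0.0456)
seam scene (518, array([514.2, 348. ]), array([ 10.1, 118.9]), 15.93, 0.0357)
seam side (390, array([515.9, 347.9]), array([ 10.2, 121. ]), 16.02, 0.0337)
flash scene (5538, array([527.9, 353.4]), array([170.4, 209.1]), 60.04, 0.0055)
flash side (3031, array([555.1, 358.7]), array([174.9, 161.7]), 39.15, 0.0046)
tray scene (587, array([ 495.7, -379.2]), array([156.6, 182.4]), 86.37, 0.0294)
tray side (617, array([ 498.7, -376.8]), array([159.6, 184.4]), 86.01, 0.0277)
jar scene (1029, array([710.7, 313.2]), array([52.8, 51.8]), 57.66, 0.0765)
jar side (567, array([711.2, 313.5]), array([51.1, 54.9]), 44.06, 0.0742)
mug scene (280, array([ 721.1, -300.5]), array([77.1, 76.8]), 45.95, 0.0839)
mug side (207, array([ 723.8, -298.7]), array([74.8, 78.2]), 60.86, 0.0823)
```

View pics/c1.png

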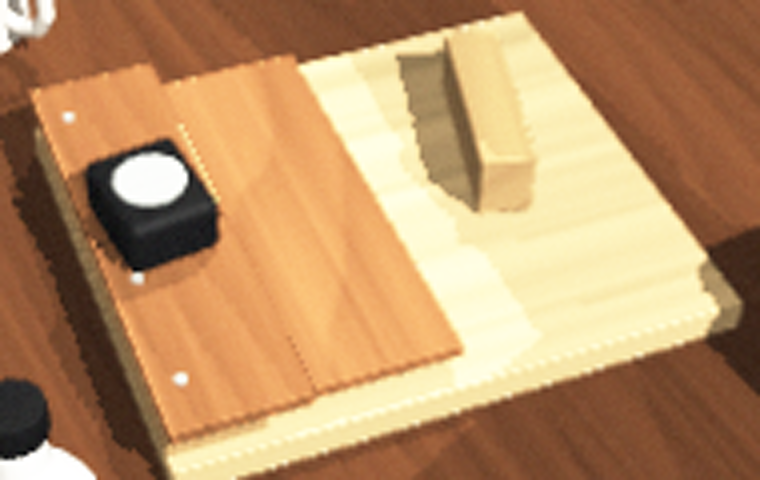

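View pics/c2.png

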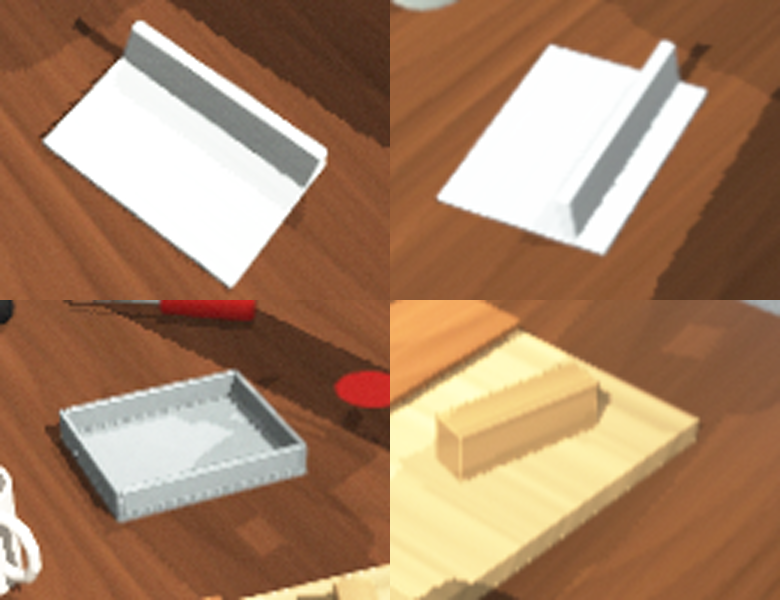

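Crop 1: the shingle's free edge has its top corners at about full-frame (314.3,214.3) and (355.8,288). Board corners are near (371,203), (416,267) and (282,314). Crop 2 confirms that the flashing's wide flange points away from the robot and the tray is empty.

Run:
```python
from h import *
s=dict(np.load('/tmp/scene.npz'));q=dict(np.load('/tmp/side.npz'))
A=world(s,314.3,214.3,z=.036);Bp=world(s,355.8,288,z=.036)
print(A,Bp,np.linalg.norm(A-Bp),(A+Bp)/2)
e=(Bp-A)/np.linalg.norm(Bp-A); x=np.array([e[1],-e[0],0]); print('xaxis yaw',np.degrees(np.arctan2(x[1],x[0])))
for u,v in((371,203),(417,267),(281.8,313.7)): print(world(s,u,v,z=.018))
m=(A+Bp)/2
for n,i in(('scene',s),('side',q)):
    C=cloud(i).reshape(-1,3); L=np.c_[(C-m)@x,(C-m)@e,C[:,2]]*1000
    F=L[(abs(L[:,0])<160)&(abs(L[:,1])<145)]
    print(n,'bench med',np.median(C[(abs(C[:,2])<.008)&(C[:,0]>.3)&(C[:,0]<.8)][:,2]))
    # shingle edge: per y bin min x of z>30
    S=F[(F[:,2]>31)&(F[:,2]<41)&(abs(F[:,0])<25)]
    pts=[]
    for y in range(-110,111,10):
        k=S[abs(S[:,1]-y)<5]
        if len(k)>3: pts.append((y,np.sort(k[:,0])[1]))
    pts=np.array(pts);p=np.polyfit(pts[:,0],pts[:,1],1);print(' edge x at y0',p[1],'slope deg',np.degrees(np.arctan(p[0])),'resid',np.std(pts[:,1]-np.polyval(p,pts[:,0])))
    k=S[(S[:,0]>5)];print(' shingle y',k[:,1].min(),k[:,1].max(),'z',np.median(k[:,2]))
    b=F[(F[:,2]>14)&(F[:,2]<23)&(F[:,0]<-5)];print(' bare x',np.percentile(b[:,0],[.2,1]),'y',np.percentile(b[:,1],[.3,99.7]),'z',np.median(b[:,2]))
    T=F[F[:,2]>55]; T=T[T[:,0]>60]; print(' tape',T.mean(0),T[:,0].min(),T[:,0].max(),T[:,1].min(),T[:,1].max(),T[:,2].max())
```

```text
[ 0.57787027 -0.13660467  0.036     ] [0.61285676 0.1009063  0.036     ] 0.24007398152308182 [ 0.59536352 -0.01784918  0.036     ]
xaxis yaw -8.379678299832376
[ 0.42699249 -0.13080883  0.018     ]
[0.46248847 0.09790698 0.018     ]
[0.75750275 0.07684553 0.018     ]
scene bench med 0.0021475070620385023
 edge x at y0 1.4274123957146605 slope deg -1.257242298370849 resid 0.6256882238341073
 shingle y -124.19442999856498 119.11447444059304 z 38.39670358637266
 bare x [-149.79440393 -148.3871647 ] y [-133.94246316  126.42145067] z 20.674880991043207
 tape [119.19847583   7.22626042  74.94613446] 89.64541798052143 145.1463243888971 -32.5941923079906 30.92980123600903 83.67208971593944
side bench med -0.00013914578052256758
 edge x at y0 3.4644849943898666 slope deg -1.0718236301324673 resid 0.8100632159115851
 shingle y -123.40886477067998 119.2158468656653 z 36.23118106897176
 bare x [-148.46168407 -146.91352315] y [-134.33287835  127.1771484 ] z 18.320663667705816
 tape [112.50664844   5.35356739  72.11645485] 91.28245061484286 149.26169135657722 -33.479604718681756 32.73908296337605 81.91660867445611
```

```bash
cat >> h.py <<'E'
from scipy.spatial.transform import Rotation as Ro
def go(x,y,z,th,cmd=None):
    """shift/turn in units for tool-down target with tool x at th deg; from measured pose"""
    o=r.observe(); R0=Ro.from_quat(o['ee_rot']); p0=np.array(o['tool_pos'])
    a=np.radians(th)/2; R1=Ro.from_quat([np.cos(a),np.sin(a),0,0])
    d=R0.inv().apply(np.array([x,y,z])-p0)/.25
    t=(R0.inv()*R1).as_rotvec()/np.pi
    print('t',round(o['time_s'],2),'F',np.round(o['wrist_force'],1),'op',round(o['opening']*1000,1),'shift',np.round(d,4),'turn',np.round(t,4),'rows>=',np.linalg.norm(d)*.25/.0417,np.degrees(np.linalg.norm(t)*np.pi)/7.16)
E
python3 - <<'E'
from h import *
m=np.array([.5954,-.0178,0])
for n in('scene','side'):
    C=cloud(np.load('/tmp/'+n+'.npz')).reshape(-1,3); off=.0021 if n=='scene' else 0
    a=np.radians(-7.5);x=np.array([np.cos(a),np.sin(a),0]);e=np.array([-x[1],x[0],0])
    L=np.c_[(C-m)@x,(C-m)@e]
    for nm,z0,z1,c in(('board',.013,.05,(abs(L[:,0])<.165)&(abs(L[:,1])<.15)),('shingle',.031,.039,(L[:,0]>-.012)&(L[:,0]<.075)&(abs(L[:,1])<.14)),('upper',.041,.049,(L[:,0]>.07)&(L[:,0]<.17)&(abs(L[:,1])<.14))):
        P=C[c&(C[:,2]-off>z0)&(C[:,2]-off<z1)]
        print(n,nm,len(P),cv2.minAreaRect((P[:,:2]*1000).astype(np.float32)))
go(.366,-.27,.17,45); go(.515,-.036,.15,68.5)
E
```

```text
scene board 11522 ((595.0274047851562, -21.191864013671875), (263.5885314941406, 301.2173767089844), 82.69278717041016)
scene shingle 2918 ((632.1968383789062, -25.354469299316406), (243.38185119628906, 75.21932220458984), 82.64437866210938)
scene upper 2474 ((709.354736328125, -35.81230163574219), (263.6059265136719, 70.48714447021484), 82.8017807006836)
side board 11806 ((599.9725341796875, -20.895294189453125), (267.35137939453125, 305.8753662109375), 82.83182525634766)
side shingle 2444 ((632.74755859375, -25.420738220214844), (245.072021484375, 73.87080383300781), 82.49533081054688)
side upper 1922 ((712.089111328125, -35.41789245605469), (264.717529296875, 76.26026153564453), 82.00288391113281)
t 0.1 F [-0.1  0.8  0.1] op 92.7 shift [ 0.9202 -0.6293  0.073 ] turn [-3.000e-04 -1.000e-04 -1.211e-01] rows>= 6.697621693931467 3.04552497065202
t 0.1 F [-0.1  0.8  0.1] op 92.7 shift [ 1.8366 -1.2549  0.1537] turn [-3.000e-04 -2.000e-04 -2.517e-01] rows>= 13.367346704988774 6.327642119872475
```

>>> {"name": "play_rows", "arguments": {"commands": [[-0.3,[0.92,-0.63,0.07],[0,0,-0.12]],[-0.3,[0.92,-0.63,0.07],[0,0,-0.12]],[-0.3,[0.92,-0.63,0.07],[0,0,-0.12]],[-0.3,[0.92,-0.63,0.07],[0,0,-0.12]],[-0.3,[0.92,-0.63,0.07],[0,0,-0.12]],[-0.3,[0.92,-0.63,0.07],[0,0,-0.12]],[-0.3,[0.92,-0.63,0.07],[0,0,-0.12]],[-0.3,[0.92,-0.63,0.07],[0,0,-0.12]]]}}

```text
time_s: 0.77
tool_pos: [0.3675, -0.2663, 0.1706]
ee_rot: [0.924, 0.383, 0.0, -0.001]
wrist_force: [0.6, -0.8, 0.0]
opening: 0.0608
grasp_force: 0.0
```

```bash
python3 -c "
from h import *
go(.515,-.036,.15,68.5)"
```

```text
t 0.77 F [ 0.6 -0.8  0. ] op 60.8 shift [ 1.0686 -0.2341  0.0835] turn [-0.0004 -0.0003 -0.1305] rows>= 6.577562759455738 3.281896800151789
```

>>> {"name": "play_rows", "arguments": {"commands": [[-0.3,[0.98,-0.22,0.08],[0,0,-0.13]],[-0.3,[0.98,-0.22,0.08],[0,0,-0.13]],[-0.3,[0.98,-0.22,0.08],[0,0,-0.13]],[-0.3,[0.98,-0.22,0.08],[0,0,-0.13]],[-0.3,[0.98,-0.22,0.08],[0,0,-0.13]],[-0.3,[0.98,-0.22,0.08],[0,0,-0.13]],[-0.3,[0.98,-0.22,0.08],[0,0,-0.13]],[-0.3,[0.98,-0.22,0.08],[0,0,-0.13]],[-0.3,[0.98,-0.22,0.08],[0,0,-0.13]]]}}

```text
time_s: 1.52
tool_pos: [0.5008, -0.0591, 0.1508]
ee_rot: [0.828, 0.561, -0.0, -0.0]
wrist_force: [-0.7, -0.8, -0.2]
opening: 0.0605
grasp_force: 0.0
```

Run:
```python
from h import *
go(.5155,-.036,.026,68.5)
s=snap('wrist','w1.png'); C=cloud(s)
z=C[...,2]; print(np.nanpercentile(z[s['z_map']>0],[1,10,50,90,99]))
print(rect(C,(0,0,640,480),.052,.06)); print('cam',-s['R'].T@s['t'])
```

```text
t 1.52 F [-0.7 -0.8 -0.2] op 60.5 shift [0.1078 0.0209 0.499 ] turn [-0.0002  0.0001 -0.0016] rows>= 3.063242149200825 0.039934715896155895
[-1.39014339e-03 -2.98419322e-04  3.58607899e-02  2.93275830e-01
  3.03482276e-01]
(6362, array([606.7, -48.9]), array([112.4, 236.6]), 82.81, 0.056)
cam [0.52616156 0.00361195 0.34686752]
```

View pics/w1.png

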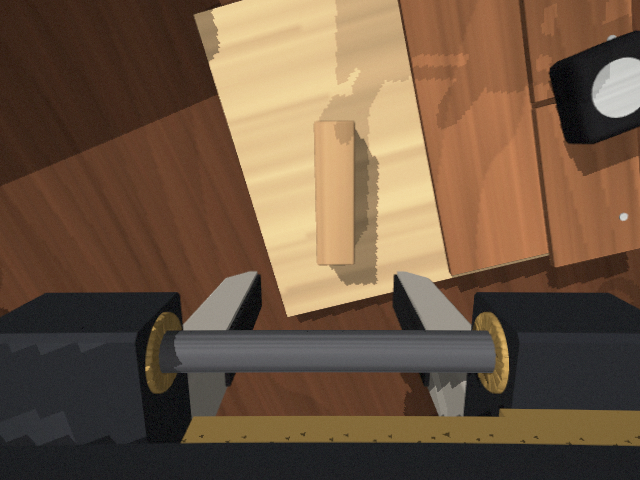

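The wrist view shows the offcut's top from (314,121) to (354,265), and the free edge running from (451,276) up to (399,0). A bare board corner is at (287,317).

Run:
```python
from h import *
s=dict(np.load('/tmp/wrist.npz')); C=cloud(s)
print('off',rect(C,(300,100,370,275),.052,.06))
A=world(s,451,276,z=.036);B=world(s,399,0,z=.036);d=B-A;d/=np.linalg.norm(d)
yaw=np.degrees(np.arctan2(-d[0],d[1]))
print('sh corner',A,B,yaw,'mid',A+d*.12)
P=world(s,287,317,z=.018);Q=world(s,196,14,z=.018);print(P,Q,np.linalg.norm(P-Q))
e=(Q-P)/np.linalg.norm(Q-P);x=np.array([e[1],-e[0],0]);print('board yaw',np.degrees(np.arctan2(x[1],x[0])),'butt',P+.13*e+.15*x)
```

```text
off (5712, array([516. , -37.4]), array([110.1,  30.1]), 69.07, 0.056)
sh corner [ 0.58211078 -0.1407414   0.036     ] [0.60910299 0.07291024 0.036     ] -7.20045577127378 mid [ 0.59715172 -0.02168775  0.036     ]
[ 0.43241136 -0.13144391  0.018     ] [0.4675859  0.12495356 0.018     ] 0.2587989855980347
board yaw -7.811505027931428 butt [ 0.59868834 -0.02303742  0.018     ]
```

>>> {"name": "play_rows", "arguments": {"commands": [[-0.3,[0.05,0.012,0.1],[0,0,-0.003]],[-0.3,[0.105,0.024,0.2],[0,0,-0.004]],[-0.3,[0.105,0.024,0.28],[0,0,-0.004]],[-0.3,[0.105,0.024,0.28],[0,0,-0.004]],[-0.3,[0.105,0.024,0.28],[0,0,-0.004]]]}}

```text
time_s: 1.98
tool_pos: [0.5157, -0.0375, 0.081]
ee_rot: [0.825, 0.565, -0.001, -0.001]
wrist_force: [0.2, 0.2, 0.1]
opening: 0.0603
grasp_force: 0.0
```

```bash
python3 -c "
from h import *
go(.516,-.037,.026,69)"
```

```text
t 1.98 F [0.2 0.2 0.1] op 60.3 shift [0.0026 0.0008 0.2198] turn [-0.0005  0.0001 -0.001 ] rows>= 1.318000784873478 0.028356076448287467
```

>>> {"name": "play_rows", "arguments": {"commands": [[-0.3,[0.002,0,0.1],[0,0,0]],[-0.3,[0.002,0,0.19],[0,0,0]],[-0.3,[0.002,0,0.22],[0,0,0]],[-0.3,[0.002,0,0.22],[0,0,0]],[1,[0.002,0,0.22],[0,0,0]],[1,[0.002,0,0.22],[0,0,0]],[1,[0.002,0,0.22],[0,0,0]],[1,[0.002,0,0.22],[0,0,0]],[1,[0.002,0,0.22],[0,0,0]],[1,[0.002,0,0.22],[0,0,0]]], "grip_force": 30}}

```text
time_s: 2.82
tool_pos: [0.5168, -0.0359, 0.0264]
ee_rot: [0.825, 0.566, 0.0, 0.0]
wrist_force: [0.5, -0.1, 0.7]
opening: 0.0249
grasp_force: 0.0
```

>>> {"name": "play_rows", "arguments": {"commands": [[1,[0,0,0],[0,0,0]],[1,[0,0,0],[0,0,0]],[1,[0,0,-0.1],[0,0,0]],[1,[0,0,-0.2],[0,0,0]],[1,[0,0,-0.3],[0,0,0]],[1,[0,0,-0.3],[0,0,0]]]}}

```text
time_s: 3.32
tool_pos: [0.5189, -0.0362, 0.1052]
ee_rot: [0.825, 0.566, 0.002, 0.002]
wrist_force: [0.2, 0.5, -0.1]
opening: 0.0001
grasp_force: 0.0
```

```bash
python3 -c "
from h import *
go(.506,-.2,.11,80);go(.497,-.378,.10,86)"
```

```text
t 3.32 F [ 0.2  0.5 -0.1] op 0.1 shift [-0.6298  0.1876 -0.0191] turn [ 0.002  -0.0002 -0.0616] rows>= 3.9415870632283037 1.5485430825523978
t 3.32 F [ 0.2  0.5 -0.1] op 0.1 shift [-1.3072  0.4099  0.0214] turn [ 0.002  -0.0001 -0.0949] rows>= 8.214032227354835 2.386243242712964
```

Run:
```python
from h import *
s=snap('wrist','w2.png');C=cloud(s); q=snap('side','s2.png')
print(rect(cloud(q),(330,205,395,290),.052,.06))
cv2.imwrite('pics/m2.png',np.hstack([cv2.resize(s['frame'],(400,300)),cv2.resize(q['frame'][180:330,220:420],(400,300))])[:,:,::-1])
```

```text
(575, array([517.3, -35.2]), array([112.9,  34. ]), 68.61, 0.0563)
```

View pics/m2.png

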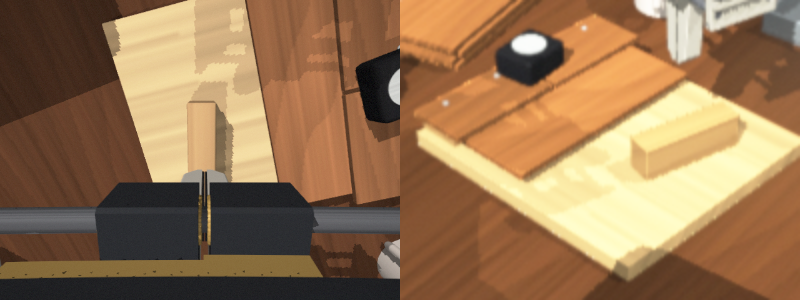

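Run:
```python
from h import *
q=dict(np.load('/tmp/side.npz'));w=dict(np.load('/tmp/wrist.npz'))
def proj(s,X):
    c=s['R']@X+s['t'];b=c[:2]/c[2];b=b*(1+s['k1']*(b@b));return s['mtx'][0,0]*b[0]+s['mtx'][0,2],s['mtx'][1,1]*b[1]+s['mtx'][1,2],c[2]
o=r.observe();p=np.array(o['tool_pos']);print(p,proj(q,p),proj(w,p),o['qpos'])
print('finger px in side',world(q,363,195), world(q,363,195,z=.105)); print(proj(q,np.array([.517,-.036,.056])))
print('wrist cam',-w['R'].T@w['t'],w['R'])
print(world(w,205*1.6,174*1.6),world(w,200*1.6,176*1.6))
```

```text
[ 0.51699147 -0.03595534  0.10155565] (np.float64(362.69559307319946), np.float64(222.8723817686935), np.float64(1.1708894405434747)) (np.float64(322.75431826326127), np.float64(267.71950170537605), np.float64(0.21027136580931183)) [-1.59279293e-01  4.04641063e-01  1.81641465e+00 -7.85266310e-06
  9.18949973e-01  2.08677274e-01]
finger px in side [ 0.50869819 -0.02243638  0.17312435] [ 0.57035143 -0.11608101  0.105     ]
(np.float64(362.2874122233446), np.float64(242.3108592757323), np.float64(1.1972140133799467))
wrist cam [0.54218081 0.02693488 0.30136146] [[ 0.93315194 -0.35942429  0.00645209]
 [-0.35010688 -0.90459655  0.24316714]
 [-0.08156364 -0.22917081 -0.96996294]]
[ 0.5221653  -0.02944667  0.13968469] [ 0.51958632 -0.02653736  0.14835324]
```

View pics/s2.png

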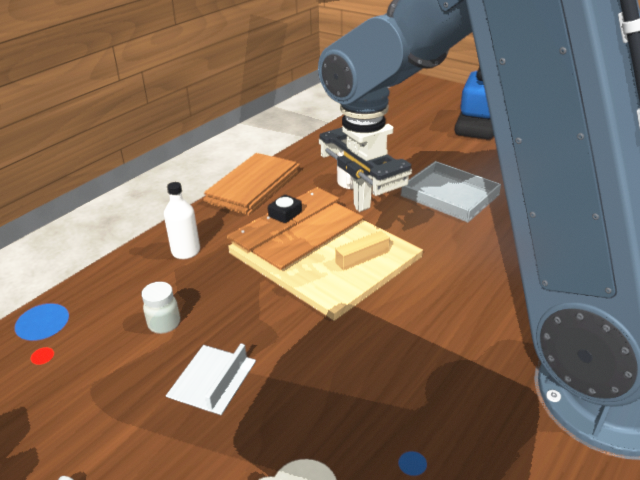

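The side view shows the shut fingertips at about (362,208), well above where the reported TCP projects (363,223). The reported TCP seems offset from the real tips, so I'll measure it.

Run:
```python
from h import *
o=r.observe();p=np.array(o['tool_pos'])
snap('scene')
for n in('side','scene','wrist'):
    C=cloud(np.load('/tmp/'+n+'.npz')).reshape(-1,3)
    if n=='scene':C=C-[0,0,.0021]
    P=C[(np.hypot(C[:,0]-p[0],C[:,1]-p[1])<.05)&(C[:,2]>.075)&(C[:,2]<.25)]
    z=np.sort(P[:,2]);print(n,len(P),z[[5,20,50]])
    for a in np.arange(.09,.2,.01):
        k=P[abs(P[:,2]-a)<.005]
        if len(k)>3:print('  %.2f'%a,len(k),k[:,:2].min(0).round(4),k[:,:2].max(0).round(4))
```

```text
side 1037 [0.13615448 0.13986337 0.1454386 ]
  0.14 46 [ 0.5037 -0.0399] [ 0.536  -0.0184]
  0.15 79 [ 0.5024 -0.0396] [ 0.5371 -0.0194]
  0.16 72 [ 0.502  -0.0397] [ 0.5356 -0.0196]
  0.17 76 [ 0.5009 -0.0367] [ 0.5384 -0.0209]
  0.18 90 [ 0.4993 -0.0388] [ 0.5383 -0.019 ]
  0.19 84 [ 0.4997 -0.0363] [ 0.5397 -0.0178]
  0.20 46 [ 0.5007 -0.0353] [ 0.5365 -0.0181]
scene 1224 [0.13435184 0.13825953 0.14401503]
  0.13 8 [ 0.5109 -0.03  ] [ 0.5221 -0.0249]
  0.14 52 [ 0.5064 -0.0445] [ 0.532  -0.0203]
  0.15 65 [ 0.5035 -0.0453] [ 0.5325 -0.0207]
  0.16 67 [ 0.5038 -0.0454] [ 0.5327 -0.0202]
  0.17 77 [ 0.5016 -0.0434] [ 0.5331 -0.0218]
  0.18 74 [ 0.5023 -0.0451] [ 0.5338 -0.0189]
  0.19 82 [ 0.5029 -0.0438] [ 0.5347 -0.019 ]
  0.20 62 [ 0.5007 -0.0345] [ 0.5353 -0.0185]
wrist 55506 [0.13489651 0.13605954 0.13765509]
  0.13 6 [ 0.5177 -0.0285] [ 0.5245 -0.0259]
  0.14 336 [ 0.509  -0.0326] [ 0.5348 -0.0227]
  0.15 572 [ 0.5078 -0.0336] [ 0.5358 -0.022 ]
  0.16 398 [ 0.508  -0.0332] [ 0.536  -0.0219]
  0.17 162 [ 0.5194 -0.0296] [ 0.5248 -0.0261]
  0.18 97 [ 0.5196 -0.0295] [ 0.5246 -0.0263]
  0.19 53 [ 0.5147 -0.0431] [ 0.5227 -0.0278]
  0.20 60 [ 0.5152 -0.0433] [ 0.5185 -0.038 ]
```

The shut fingertips sit at z≈0.134 while the TCP reads 0.1016. The reported TCP is therefore about 32 mm too low, and xy agrees. That explains the miss: the tips closed just above the offcut. I'll correct for it and watch the force.

>>> {"name": "play_rows", "arguments": {"commands": [[-0.3,[0,0,0],[0,0,0]],[-0.3,[0,0,0],[0,0,0]],[-0.3,[0,0,0.08],[0,0,0]],[-0.3,[0,0,0.16],[0,0,0]],[-0.3,[0,0,0.24],[0,0,0]],[-0.3,[0,0,0.3],[0,0,0]],[-0.3,[0,0,0.34],[0,0,0]],[-0.3,[0,0,0.34],[0,0,0]]]}}

```text
time_s: 4.13
tool_pos: [0.5152, -0.0357, 0.0138]
ee_rot: [0.825, 0.566, -0.001, -0.001]
wrist_force: [-0.1, 0.3, 1.0]
opening: 0.0493
grasp_force: 0.0
```

```bash
python3 -c "
from h import *
go(.516,-.037,-.0045,69)"
```

```text
t 4.13 F [-0.1  0.3  1. ] op 49.3 shift [-0.0036  0.0053  0.0733] turn [-0.0012  0.0003 -0.0005] rows>= 0.4409511874113105 0.03420517643338738
```

>>> {"name": "play_rows", "arguments": {"commands": [[-0.3,[0,0,0.03],[0,0,0]],[-0.3,[0,0,0.05],[0,0,0]],[-0.3,[0,0,0.07],[0,0,0]],[-0.3,[0,0,0.07],[0,0,0]]]}}

```text
time_s: 4.47
tool_pos: [0.5164, -0.0359, -0.002]
ee_rot: [0.825, 0.566, -0.0, -0.0]
wrist_force: [-0.7, 0.5, -1.1]
opening: 0.0606
grasp_force: 0.0
```

>>> {"name": "play_rows", "arguments": {"commands": [[1,[0,0,0],[0,0,0]],[1,[0,0,0],[0,0,0]],[1,[0,0,0],[0,0,0]],[1,[0,0,0],[0,0,0]],[1,[0,0,0],[0,0,0]],[1,[0,0,0],[0,0,0]],[1,[0,0,0],[0,0,0]],[1,[0,0,0],[0,0,0]]]}}

```text
time_s: 5.13
tool_pos: [0.5167, -0.036, -0.0013]
ee_rot: [0.825, 0.566, 0.0, 0.0]
wrist_force: [-0.3, 0.1, 3.5]
opening: 0.0296
grasp_force: 30.0
```

>>> {"name": "play_rows", "arguments": {"commands": [[1,[0,0,-0.1],[0,0,0]],[1,[0,0,-0.2],[0,0,0]],[1,[0,0,-0.3],[0,0,0]],[1,[0,0,-0.36],[0,0,0]],[1,[0,0,-0.36],[0,0,0]],[1,[0,0,-0.36],[0,0,0]]]}}

```text
time_s: 5.63
tool_pos: [0.5167, -0.036, 0.0885]
ee_rot: [0.825, 0.566, 0.0, 0.0]
wrist_force: [0.0, 0.3, -1.9]
opening: 0.0302
grasp_force: 30.0
```

```bash
python3 -c "
from h import *
go(.507,-.22,.088,82);go(.497,-.378,.088,86)"
```

```text
t 5.63 F [ 0.   0.3 -1.9] op 30.2 shift [-0.7008  0.2287  0.0019] turn [ 0.0003 -0.     -0.0727] rows>= 4.419795906081757 1.8277704291493866
t 5.63 F [ 0.   0.3 -1.9] op 30.2 shift [-1.3049  0.4188  0.002 ] turn [ 0.0003 -0.     -0.0949] rows>= 8.216224730568989 2.3864269192417495
```

>>> {"name": "play_rows", "arguments": {"commands": [[1,[-0.12,0.04,0],[0,0,-0.015]],[1,[-0.26,0.084,0],[0,0,-0.03]],[1,[-0.4,0.13,0],[0,0,-0.045]],[1,[-0.55,0.18,0],[0,0,-0.06]],[1,[-0.7,0.225,0],[0,0,-0.075]],[1,[-0.84,0.27,0],[0,0,-0.095]],[1,[-0.95,0.305,0],[0,0,-0.095]],[1,[-1.0,0.32,0],[0,0,-0.095]],[1,[-1.0,0.32,0],[0,0,-0.095]]]}}

```text
time_s: 6.38
tool_pos: [0.5003, -0.2998, 0.0867]
ee_rot: [0.732, 0.681, -0.0, -0.001]
wrist_force: [-0.3, 0.4, -1.2]
opening: 0.0297
grasp_force: 30.0
```

```bash
python3 -c "
from h import *
go(.497,-.378,.088,86);go(.497,-.378,-.0105,86)"
```

```text
t 6.38 F [-0.3  0.4 -1.2] op 29.7 shift [-0.313   0.0095 -0.0053] turn [-0.0006 -0.0003 -0.0009] rows>= 1.877870412106479 0.027654614041213204
t 6.38 F [-0.3  0.4 -1.2] op 29.7 shift [-0.3134  0.0102  0.3887] turn [-0.0006 -0.0003 -0.0009] rows>= 2.994028963296953 0.027654614041213204
```

>>> {"name": "play_rows", "arguments": {"commands": [[1,[-0.12,0.004,0],[0,0,0]],[1,[-0.25,0.008,0],[0,0,0]],[1,[-0.313,0.01,0.04],[0,0,0]],[1,[-0.313,0.01,0.14],[0,0,0]],[1,[-0.313,0.01,0.24],[0,0,0]],[1,[-0.313,0.01,0.32],[0,0,0]],[1,[-0.313,0.01,0.37],[0,0,0]],[1,[-0.313,0.01,0.39],[0,0,0]],[1,[-0.313,0.01,0.4],[0,0,0]],[1,[-0.313,0.01,0.4],[0,0,0]]]}}

```text
time_s: 7.22
tool_pos: [0.4987, -0.3758, -0.0113]
ee_rot: [0.731, 0.682, 0.0, 0.0]
wrist_force: [0.7, -0.2, -2.1]
opening: 0.03
grasp_force: 30.0
```

>>> {"name": "play_rows", "arguments": {"commands": [[1,[0,0,0.008],[0,0,0]],[1,[0,0,0.012],[0,0,0]],[0,[0,0,0.012],[0,0,0]],[0,[0,0,0.012],[0,0,0]],[0,[0,0,0.012],[0,0,0]],[0,[0,0,0.012],[0,0,0]]]}}

```text
time_s: 7.72
tool_pos: [0.4985, -0.3764, -0.0141]
ee_rot: [0.731, 0.682, 0.0, 0.0]
wrist_force: [0.3, -0.8, -0.5]
opening: 0.0461
grasp_force: 0.0
```

>>> {"name": "play_rows", "arguments": {"commands": [[0,[0,0,-0.08],[0,0,0]],[0,[0,0,-0.2],[0,0,0]],[0,[0,0,-0.34],[0,0,0]],[0,[0,0,-0.46],[0,0,0]],[0,[0,0,-0.5],[0,0,0]],[0,[0,0,-0.5],[0,0,0]]]}}

```text
time_s: 8.22
tool_pos: [0.4995, -0.3772, 0.1135]
ee_rot: [0.731, 0.682, 0.0, 0.003]
wrist_force: [0.6, -0.3, -0.8]
opening: 0.0461
grasp_force: 0.0
```

Run:
```python
from h import *
s=snap('scene'); C=cloud(s); print('in tray',rect(C,(255,130,345,190),.04,.05), 'flash',rect(C,(420,340,525,430),.028,.04))
go(.49,-.14,.115,90);go(.505,.1,.115,98);go(.515,.348,.115,106)
```

```text
in tray (266, array([ 497.8, -375. ]), array([115.5,  30.9]), 85.71, 0.0447) flash (515, array([513.9, 347.7]), array([ 11.3, 119.3]), 15.52, 0.0356)
t 8.27 F [ 0.5  1.1 -0.6] op 46.2 shift [ 0.941  -0.1002 -0.0169] turn [ 0.0004  0.0003 -0.0222] rows>= 5.674286088480391 0.557280038597087
t 8.27 F [ 0.5  1.1 -0.6] op 46.2 shift [ 1.9028 -0.1071 -0.0178] turn [ 0.0004  0.0004 -0.0666] rows>= 11.426531263797402 1.6744920897901636
t 8.27 F [ 0.5  1.1 -0.6] op 46.2 shift [ 2.8952 -0.1362 -0.0189] turn [ 0.0004  0.0004 -0.111 ] rows>= 17.377053122316898 2.7917891880518657
```

The offcut is lying in the tray at z≈0.043. Next is the flashing.

>>> {"name": "play_rows", "arguments": {"commands": [[0,[0.15,-0.01,0],[0,0,0]],[0,[0.31,-0.03,0],[0,0,0]],[0,[0.47,-0.04,0],[0,0,0]],[0,[0.63,-0.06,0],[0,0,0]],[0,[0.79,-0.08,0],[0,0,-0.02]],[0,[0.95,-0.1,0],[0,0,-0.03]],[0,[0.95,-0.1,0],[0,0,-0.03]]]}}

```text
time_s: 8.85
tool_pos: [0.4878, -0.1318, 0.1084]
ee_rot: [0.696, 0.718, -0.001, -0.003]
wrist_force: [0.9, -0.8, -0.5]
opening: 0.0468
grasp_force: 0.0
```

>>> {"name": "play_rows", "arguments": {"commands": [[0,[0.16,0,0],[0,0,0]],[0,[0.32,0,0],[0,0,0]],[0,[0.48,0,0],[0,0,-0.02]],[0,[0.64,0,0],[0,0,-0.03]],[0,[0.8,0,0],[0,0,-0.04]],[0,[0.9,0,0],[0,0,-0.05]],[0,[0.95,0,0],[0,0,-0.05]],[0,[0.95,0,0],[0,0,-0.05]]]}}

```text
time_s: 9.52
tool_pos: [0.483, 0.1018, 0.1088]
ee_rot: [0.639, 0.769, -0.001, -0.001]
wrist_force: [0.1, -0.3, 0.4]
opening: 0.0464
grasp_force: 0.0
```

Run:
```python
from h import *
go(.515,.348,.07,106)
```

```text
t 9.52 F [ 0.1 -0.3  0.4] op 46.4 shift [0.9445 0.307  0.1547] turn [-0.0009 -0.0002 -0.0302] rows>= 6.026209111761822 0.7591751234995511
```

>>> {"name": "play_rows", "arguments": {"commands": [[0,[0.15,0.06,0],[0,0,-0.01]],[0,[0.3,0.12,0],[0,0,-0.02]],[0,[0.45,0.18,0],[0,0,-0.03]],[0,[0.6,0.25,0],[0,0,-0.03]],[0,[0.68,0.3,0],[0,0,-0.03]],[0,[0.68,0.3,0],[0,0,-0.03]],[0,[0.68,0.3,0],[0,0,-0.03]]]}}

```text
time_s: 10.1
tool_pos: [0.5268, 0.28, 0.1088]
ee_rot: [0.603, 0.798, -0.001, -0.001]
wrist_force: [0.2, 0.2, -0.2]
opening: 0.0468
grasp_force: 0.0
```

Run:
```python
from h import *
s=snap('wrist','w3.png');C=cloud(s)
p=r.observe()['tool_pos']
P=C.reshape(-1,3);P=P[(P[:,2]>.03)&(P[:,2]<.037)&(np.hypot(P[:,0]-.515,P[:,1]-.348)<.08)]
print(cv2.minAreaRect((P[:,:2]*1000).astype(np.float32)),len(P),np.median(P[:,2]))
P=C.reshape(-1,3);P=P[(P[:,2]>.0025)&(P[:,2]<.037)&(np.hypot(P[:,0]-.54,P[:,1]-.355)<.09)]
print(cv2.minAreaRect((P[:,:2]*1000).astype(np.float32)),len(P),np.median(P[:,2]))
go(.515,.348,.07,106)
```

```text
((515.3603515625, 347.47552490234375), (7.465906620025635, 119.63992309570312), 16.06749153137207) 2082 0.034845418242382784
((544.0244140625, 357.77337646484375), (157.9405059814453, 150.3531951904297), 35.995914459228516) 21742 0.004086443366003422
t 10.15 F [-1.  -1.7 -0.1] op 46.6 shift [0.2775 0.0304 0.156 ] turn [-0.0008  0.0002 -0.0012] rows>= 1.9171640806373513 0.0362545385058064
```

View pics/w3.png

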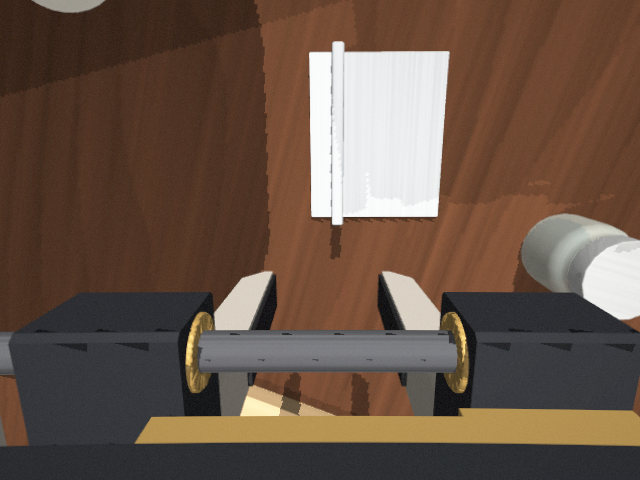

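The wrist view shows the seam as a vertical strip at (338,45)-(338,222), with the flange to its right and the jar clear at (590,260). The seam's measured centre is (515.4, 347.5), yaw 16.1°.

>>> {"name": "play_rows", "arguments": {"commands": [[0,[0.12,0.015,0.05],[0,0,0]],[0,[0.24,0.032,0.1],[0,0,-0.002]],[0,[0.276,0.032,0.2],[0,0,-0.002]],[0,[0.276,0.032,0.3],[0,0,-0.002]],[0,[0.276,0.032,0.38],[0,0,-0.002]],[0,[0.276,0.032,0.42],[0,0,-0.002]],[0,[0.276,0.032,0.42],[0,0,-0.002]],[0,[0.276,0.032,0.42],[0,0,-0.002]]]}}

```text
time_s: 10.82
tool_pos: [0.5164, 0.3481, 0.0058]
ee_rot: [0.601, 0.799, -0.0, -0.0]
wrist_force: [-0.0, -0.5, 1.2]
opening: 0.0463
grasp_force: 0.0
```

Run:
```python
from h import *
go(.5154,.3475,-.0225,106.1)
```

```text
t 10.82 F [-0.  -0.5  1.2] op 46.3 shift [-0.0014 -0.0043  0.1134] turn [-0.0001  0.     -0.    ] rows>= 0.6803178192260825 0.003728029032779292
```

>>> {"name": "play_rows", "arguments": {"commands": [[0,[-0.001,-0.004,0.04],[0,0,0]],[0,[-0.001,-0.004,0.08],[0,0,0]],[0,[-0.001,-0.004,0.1],[0,0,0]],[0,[-0.001,-0.004,0.112],[0,0,0]],[0,[-0.001,-0.004,0.112],[0,0,0]],[0,[-0.001,-0.004,0.112],[0,0,0]]]}}

```text
time_s: 11.32
tool_pos: [0.5152, 0.3488, -0.0225]
ee_rot: [0.601, 0.8, -0.0, -0.0]
wrist_force: [-0.0, 0.7, 0.3]
opening: 0.0461
grasp_force: 0.0
```

>>> {"name": "play_rows", "arguments": {"commands": [[1,[0,0,0],[0,0,0]],[1,[0,0,0],[0,0,0]],[1,[0,0,0],[0,0,0]],[1,[0,0,0],[0,0,0]],[1,[0,0,0],[0,0,0]],[1,[0,0,0],[0,0,0]],[1,[0,0,0],[0,0,0]],[1,[0,0,0],[0,0,0]]], "grip_force": 50}}

```text
time_s: 11.98
tool_pos: [0.5152, 0.3487, -0.0224]
ee_rot: [0.601, 0.8, 0.0, -0.0]
wrist_force: [0.5, -0.1, 0.2]
opening: 0.0076
grasp_force: 50.0
```

Run:
```python
from h import *
o=r.observe();print(o['tool_pos'],o['wrist_force'],o['opening'],o['grasp_force'])
```

```text
[ 0.51515093  0.34868984 -0.02241288] [ 0.53295983 -0.08317293  0.15566918] 0.007611879541662898 49.99985754489899
```

>>> {"name": "play_rows", "arguments": {"commands": [[1,[0,0,-0.06],[0,0,0]],[1,[0,0,-0.14],[0,0,0]],[1,[0,0,-0.22],[0,0,0]],[1,[0,0,-0.3],[0,0,0]],[1,[0,0,-0.3],[0,0,0]],[1,[0,0,-0.3],[0,0,0]]]}}

```text
time_s: 12.48
tool_pos: [0.5154, 0.3489, 0.0528]
ee_rot: [0.601, 0.8, 0.001, 0.0]
wrist_force: [-0.0, 0.1, -2.2]
opening: 0.0078
grasp_force: 50.0
```

Run:
```python
from h import *
go(.506,.16,.05,94);go(.5062,-.0091,.05,82.7)
```

```text
t 12.48 F [-0.   0.1 -2.2] op 7.8 shift [-0.7151 -0.2466  0.0108] turn [ 0.0004 -0.0001  0.0676] rows>= 4.535224322584878 1.7001347056431368
t 12.48 F [-0.   0.1 -2.2] op 7.8 shift [-1.3649 -0.4342  0.0104] turn [ 0.0004 -0.0002  0.1304] rows>= 8.587365708354962 3.2783309668186864
```

>>> {"name": "play_rows", "arguments": {"commands": [[1,[-0.1,-0.03,0],[0,0,0]],[1,[-0.22,-0.07,0],[0,0,0.02]],[1,[-0.34,-0.11,0],[0,0,0.04]],[1,[-0.46,-0.15,0],[0,0,0.06]],[1,[-0.58,-0.19,0],[0,0,0.08]],[1,[-0.7,-0.23,0],[0,0,0.1]],[1,[-0.82,-0.26,0],[0,0,0.12]],[1,[-0.9,-0.29,0],[0,0,0.13]],[1,[-0.95,-0.3,0],[0,0,0.13]],[1,[-0.95,-0.3,0],[0,0,0.13]]]}}

```text
time_s: 13.32
tool_pos: [0.5088, 0.0978, 0.0515]
ee_rot: [0.751, 0.661, -0.001, -0.0]
wrist_force: [0.1, -0.0, -1.2]
opening: 0.0078
grasp_force: 50.0
```

Run:
```python
from h import *
go(.5062,-.0091,.05,82.7)
```

```text
t 13.32 F [ 0.1 -0.  -1.2] op 7.8 shift [-0.4256  0.044   0.0061] turn [-0.0006  0.0002  0.0001] rows>= 2.565259806828897 0.014956635957122728
```

>>> {"name": "play_rows", "arguments": {"commands": [[1,[-0.1,0.01,0],[0,0,0]],[1,[-0.2,0.02,0],[0,0,0]],[1,[-0.3,0.03,0],[0,0,0]],[1,[-0.38,0.04,0],[0,0,0]],[1,[-0.425,0.044,0],[0,0,0]],[1,[-0.425,0.044,0.04],[0,0,0]],[1,[-0.425,0.044,0.08],[0,0,0]],[1,[-0.425,0.044,0.08],[0,0,0]]]}}

```text
time_s: 13.98
tool_pos: [0.5054, -0.0058, 0.0301]
ee_rot: [0.75, 0.662, -0.001, -0.001]
wrist_force: [-0.6, -0.4, -2.5]
opening: 0.0079
grasp_force: 50.0
```

Run:
```python
from h import *
go(.5062,-.0091,-.0035,82.7)
s=snap('wrist','w4.png'); q=snap('side')
cv2.imwrite('pics/m4.png',np.hstack([cv2.resize(s['frame'],(400,300)),cv2.resize(q['frame'][180:330,220:420],(400,300))])[:,:,::-1])
```

```text
t 13.98 F [-0.6 -0.4 -2.5] op 7.9 shift [-0.0127  0.0051  0.1344] turn [-0.0011 -0.      0.0008] rows>= 0.8100485483337052 0.034184116852144876
```

View pics/m4.png

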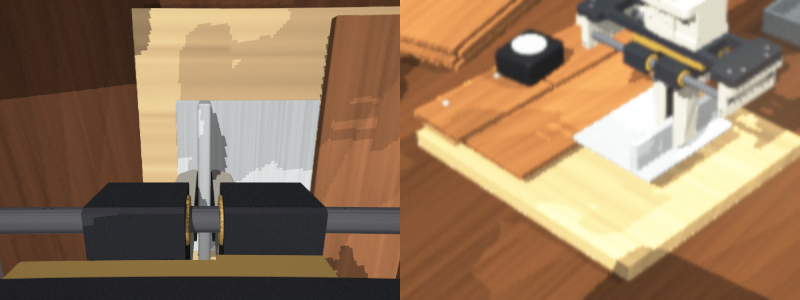

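The wrist view (left) shows the flange's leading edge parallel to the shingle edge, with a gap at column ≈ 322 of the half-size picture. I'll lower it onto the bare board.

>>> {"name": "play_rows", "arguments": {"commands": [[1,[-0.012,0.003,0.04],[0,0,0]],[1,[-0.012,0.003,0.08],[0,0,0]],[1,[-0.012,0.003,0.11],[0,0,0]],[1,[-0.012,0.003,0.13],[0,0,0]],[1,[-0.012,0.003,0.134],[0,0,0]],[1,[-0.012,0.003,0.138],[0,0,0]],[1,[-0.012,0.003,0.138],[0,0,0]]]}}

```text
time_s: 14.67
tool_pos: [0.5072, -0.0101, -0.002]
ee_rot: [0.75, 0.661, 0.0, 0.0]
wrist_force: [0.5, 0.7, -1.6]
opening: 0.0076
grasp_force: 50.0
```

Run:
```python
from h import *
go(.5062,-.0091,-.0044,82.7)
s=snap('wrist','w5.png'); C=cloud(s)
from h import rect
m=np.array([.5973,-.022,0]);a=np.radians(-7.3);x=np.array([np.cos(a),np.sin(a),0]);e=np.array([-x[1],x[0],0])
P=C.reshape(-1,3);L=np.c_[(P-m)@x,(P-m)@e,P[:,2]]*1000
f=L[(abs(L[:,1])<70)&(L[:,0]>-80)&(L[:,0]<-1)&(L[:,2]>20.2)&(L[:,2]<27)]
print('flange',len(f),f[:,0].max(),np.percentile(f[:,0],99.5),f[:,1].max(),'z',np.percentile(f[:,2],[5,50,95]))
for lo in(0,20,40): 
    k=f[(f[:,1]>lo)&(f[:,1]<lo+20)]; print(lo,np.percentile(k[:,0],99) if len(k) else None)
g=L[(L[:,0]>-5)&(L[:,0]<10)&(L[:,2]>31)&(L[:,2]<40)]
for lo in(0,20,40,60,80,100):
    k=g[(g[:,1]>lo)&(g[:,1]<lo+20)]; print('sh',lo,k[:,0].min() if len(k) else None)
t=L[(L[:,0]>5)&(L[:,0]<60)&(L[:,2]>31)&(L[:,2]<40)];print('sh ymax',t[:,1].max())
sm=L[(abs(L[:,0]+92)<15)&(L[:,2]>48)&(L[:,2]<56)&(abs(L[:,1])<70)];print('seam',sm[:,1].max(),np.median(sm[sm[:,1]>20][:,0]))
cv2.imwrite('pics/w5c.png',cv2.resize(s['frame'][0:300,180:580,::-1],(800,600)))
```

```text
t 14.67 F [ 0.5  0.7 -1.6] op 7.6 shift [ 0.0036 -0.0046  0.0095] turn [0.     0.     0.0004] rows>= 0.06712211686161425 0.009938460502868169
flange 19955 -10.259304272379657 -11.182754820838284 65.20953713384833 z [23.42221156 24.43841314 25.4707123 ]
0 -11.629781673162592
20 -11.676286877537782
40 -11.52759432417967
sh 0 -0.8336336981837569
sh 20 -0.8037451805934538
sh 40 -1.105551754180098
sh 60 -0.7925797809585757
sh 80 -1.1310948594076098
sh 100 -1.5634039378442943
sh ymax 115.84452148515452
seam 58.83112215895675 -90.50767985304716
```

View pics/w5c.png

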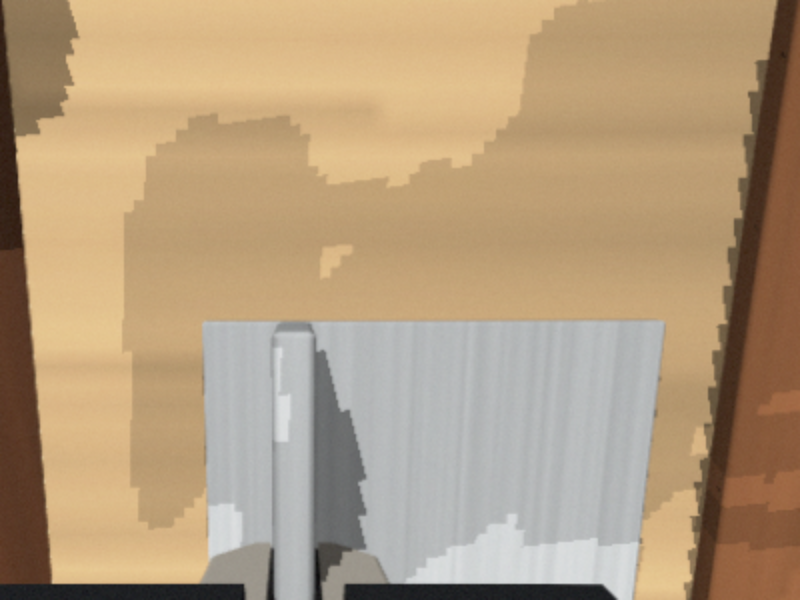

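The flange edge is at x≈-11.4, parallel to the free edge at x≈-1. I'll check the lateral centring with the last saved clouds.

Run:
```python
from h import *
s=snap('wrist'); q=snap('side'); c=snap('scene')
m=np.array([.5973,-.022,0]);a=np.radians(-7.3);x=np.array([np.cos(a),np.sin(a),0]);e=np.array([-x[1],x[0],0])
for n,i,o in(('wrist',s,0),('side',q,0),('scene',c,.0021)):
    P=cloud(i).reshape(-1,3)-[0,0,o];L=np.c_[(P-m)@x,(P-m)@e,P[:,2]]*1000
    t=L[(L[:,0]>8)&(L[:,0]<60)&(L[:,2]>32)&(L[:,2]<39)&(abs(L[:,1])<130)]
    b=L[(L[:,0]>-130)&(L[:,0]<-20)&(L[:,2]>14.5)&(L[:,2]<19.5)&(abs(L[:,1])<140)]
    f=L[(L[:,0]>-85)&(L[:,0]<-20)&(L[:,2]>21)&(L[:,2]<27)&(abs(L[:,1])<75)]
    u=L[(L[:,0]>-15)&(L[:,0]<8)&(L[:,2]>32)&(L[:,2]<39)&(abs(L[:,1])<110)]
    P2=lambda v:np.percentile(v,[.5,99.5]).round(1) if len(v)>20 else None
    print(n,'shingle y',P2(t[:,1]),'board y',P2(b[:,1]),'flange y',P2(f[:,1]),P2(f[:,0]),'free edge',u[:,0].min().round(1),np.percentile(u[:,0],1).round(1))
# where image top-row lies
print([((world(s,u,0,z=.036)-m)@e*1000).round(1) for u in(540,580)])
```

```text
wrist shingle y [-73.9 114.4] board y [-65.9 121.7] flange y [-52.3  58.6] [-84.7 -20.3] free edge -0.9 -0.5
side shingle y [-88.  122.5] board y [-126.4  132.1] flange y [-33.3  65.4] [-81.3 -20.3] free edge -1.6 -0.4
scene shingle y [-118.3  120.8] board y [-127.5  131.2] flange y [-64.8  60.2] [-84.1 -20.2] free edge -3.0 -2.3
[np.float64(115.9), np.float64(115.6)]
```

>>> {"name": "play_rows", "arguments": {"commands": [[1,[0.004,0,0.006],[0,0,0]],[1,[0.008,0,0.006],[0,0,0]],[1,[0.008,0.015,0.006],[0,0,0]],[1,[0.008,0.035,0.006],[0,0,0]],[1,[0.008,0.055,0.006],[0,0,0]],[1,[0.008,0.075,0.006],[0,0,0]],[1,[0.008,0.095,0.006],[0,0,0]],[1,[0.008,0.11,0.006],[0,0,0]],[1,[0.008,0.11,0.006],[0,0,0]]]}}

```text
time_s: 15.62
tool_pos: [0.5356, -0.0118, -0.0034]
ee_rot: [0.75, 0.661, 0.0, 0.0]
wrist_force: [-0.1, -0.4, -0.6]
opening: 0.008
grasp_force: 50.0
```

Run:
```python
from h import *
o=r.observe();print(o['tool_pos'],o['wrist_force'],o['torque'])
q=snap('wrist')
m=np.array([.5973,-.022,0]);a=np.radians(-7.3);x=np.array([np.cos(a),np.sin(a),0]);e=np.array([-x[1],x[0],0])
print('seam frame tcp',(np.array(o['tool_pos'])-m)@x,(np.array(o['tool_pos'])-m)@e)
P=cloud(q).reshape(-1,3);L=np.c_[(P-m)@x,(P-m)@e,P[:,2]]*1000
for k in((3,15),(20,50)):
    t=L[(L[:,0]>k[0])&(L[:,0]<k[1])&(L[:,2]>30)&(L[:,2]<45)&(abs(L[:,1])<100)];print('shingle z',np.percentile(t[:,2],[5,50,95]))
```

```text
[ 0.53560879 -0.01176293 -0.00344184] [-0.11057189 -0.41560454 -0.5938649 ] [ 0.00446258 -0.08259489 -0.034801  ]
seam frame tcp -0.062491939282042844 0.002315324422764297
shingle z [34.77814841 35.82861709 36.88906307]
shingle z [34.86079993 35.88782159 36.90363937]
```

>>> {"name": "play_rows", "arguments": {"commands": [[1,[0,0.015,0],[0,0,0]],[1,[0,0.03,0],[0,0,0]],[1,[0,0.042,0],[0,0,0]],[1,[0,0.048,0],[0,0,0]],[1,[0,0.048,0.002],[0,0,0]],[1,[0,0.048,0.004],[0,0,0]],[1,[0,0.048,0.004],[0,0,0]],[1,[0,0.048,0.004],[0,0,0]]]}}

```text
time_s: 16.33
tool_pos: [0.5466, -0.0131, -0.0044]
ee_rot: [0.75, 0.661, 0.0, 0.0]
wrist_force: [1.1, 0.3, -0.3]
opening: 0.0078
grasp_force: 50.0
```

>>> {"name": "play_rows", "arguments": {"commands": [[1,[0,0,0.002],[0,0,0]],[1,[0,0,0.002],[0,0,0]],[1,[0,0,0.002],[0,0,0]],[1,[0,0,0.002],[0,0,0]]]}}

```text
time_s: 16.67
tool_pos: [0.5466, -0.0131, -0.0044]
ee_rot: [0.75, 0.661, 0.0, 0.0]
wrist_force: [-2.6, 0.2, 7.6]
opening: 0.008
grasp_force: 50.0
```

>>> {"name": "play_rows", "arguments": {"commands": [[1,[0,0,0.001],[0,0,0]],[1,[0,0,0.002],[0,0,0]],[1,[0,0,0.002],[0,0,0]],[1,[0,0,0.002],[0,0,0]],[1,[0,0,0.002],[0,0,0]]]}}

```text
time_s: 17.08
tool_pos: [0.5466, -0.0131, -0.0045]
ee_rot: [0.75, 0.661, 0.0, 0.0]
wrist_force: [-5.6, 0.3, 15.1]
opening: 0.0078
grasp_force: 50.0
```

Run:
```python
from h import *
o=r.observe();print(o['tool_pos'],o['wrist_force'],o['torque'],o['ee_rot'])
m=np.array([.5973,-.022,0]);a=np.radians(-7.3);x=np.array([np.cos(a),np.sin(a),0]);e=np.array([-x[1],x[0],0])
print('tcp',(np.array(o['tool_pos'])-m)@x,(np.array(o['tool_pos'])-m)@e)
for n in('wrist','side'):
    P=cloud(snap(n)).reshape(-1,3);L=np.c_[(P-m)@x,(P-m)@e,P[:,2]]*1000
    t=L[(L[:,0]>3)&(L[:,0]<15)&(L[:,2]>30)&(L[:,2]<45)&(abs(L[:,1])<100)];print(n,'shingle z',np.percentile(t[:,2],[5,50,95]))
    f=L[(abs(L[:,1])<75)&(L[:,0]>-45)&(L[:,0]<-4)&(L[:,2]>20)&(L[:,2]<27)];print(' flange z',np.percentile(f[:,2],[5,50,95]),'y',np.percentile(f[:,1],[.5,99.5]))
    u=L[(L[:,0]>-12)&(L[:,0]<8)&(L[:,2]>32)&(L[:,2]<39)&(abs(L[:,1])<100)];print(' free edge',u[:,0].min(),np.percentile(u[:,0],1))
    g=L[(abs(L[:,0]+51)<15)&(L[:,2]>49.5)&(L[:,2]<55.5)&(L[:,1]>15)&(L[:,1]<65)]
    if len(g)>20:
        k=np.polyfit(g[:,1],g[:,0],1);print(' seam x',g[:,0].mean(),'tilt deg',np.degrees(k[0]),'ymax',g[:,1].max())
    b=L[(L[:,0]<-72)&(L[:,0]>-90)&(abs(L[:,1])<40)&(L[:,2]>20.5)&(L[:,2]<27)]
    if len(b):print(' short flange back',b[:,0].min())
s=np.load('/tmp/wrist.npz');cv2.imwrite('pics/fin.png',s['frame'][:,:,::-1])
```

```text
[ 0.54661554 -0.01312379 -0.00447359] [-5.58584608  0.27937737 15.05939576] [-0.04153968  0.87722717 -0.05251695] [7.50241532e-01 6.61163849e-01 4.51050390e-05 7.28066333e-05]
tcp -0.051401484709354316 0.0023640644691901988
wrist shingle z [34.79544817 35.84561949 36.84545832]
 flange z [21.01678692 22.03224621 23.0658875 ] y [-52.64503287  60.58440031]
 free edge -0.5966695689868243 -0.18098304445318264
 seam x -51.30664372668362 tilt deg 0.27227342566810064 ymax 60.845245975404545
side shingle z [31.84389815 36.06694125 38.51754062]
 flange z [20.35765006 22.60737481 24.85115441] y [-10.48942851  71.43092029]
 free edge -2.0573469084312435 -0.41037394402291816
 seam x -50.49039761314617 tilt deg 0.14942015990771743 ymax 61.085587493944175
 short flange back -89.84723514715996
```

View pics/fin.png

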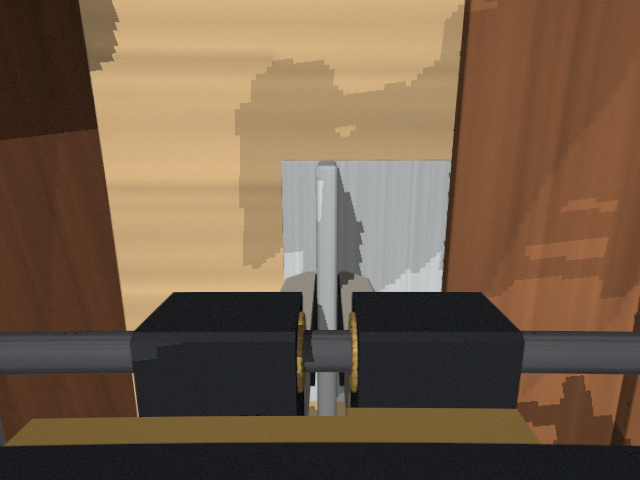

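The wrist view shows the flange under the free edge (x≈450), flat and square. Insertion is about 29.5 mm, the push is 15 N, and the shingle top is at 36 mm, so it is lying down.

```bash
python3 -c "
from bench import r
print(r.observe()['wrist_force']); print(r.job_done())"
```

```text
[-5.24637196  0.17480945 13.76985917]
the job is handed in; nothing more can be done
None
```

I handed the job in: the offcut is lying released in the tray, and the flashing is about 29–30 mm under the shingle, centred and square by my measurements, still held flat with a push of about 14 N, shingle down.

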